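# Vent the pressure cooker and hold its lid half open to drain

## Robot

A 7-joint arm with a two-finger parallel gripper is mounted at the origin on a cart in front of the work surface, level with it; the furniture and walls round the work are solid. World frame = base frame: x ahead of the robot, y to its left, z up, the work surface at z = 0. Lengths are in m, angles in rad, forces in N, time in s.
With the tool pointing down it reaches from about 0.35 to 0.9 m from the base axis. Payload 8.1 kg.
Tool frame: the origin (TCP) lies on the centre line of the jaws, within the pads' length; the fingertips stand 19 mm ahead of it and the grasp point (between the pads) is the TCP (arm.tip_reach is the distance from the TCP to the fingertips, in m); z points along the fingers, y is the line along which they close (so a half turn about z gives the same grasp; the last joint's range is limited). The gripper opens to 92 mm and grips with 3 to 60 N. Pads are 19 mm wide; open, the fingers measure 130 mm over their backs; the gripper's body (75 mm by 190 mm) begins 47 mm behind the grasp point.
Start: joints at [1.093, 0.434, 0.025, 1.573, -0.012, 1.134, -0.075], TCP at [0.229, -0.582, 0.246] pointing down, gripper open.
Joint ranges: [-2.62, 2.62], [-0.44, 2.09], [-1.27, 1.32], [0.08, 2.57], [-1.32, 4.46], [0.12, 2], [-2.74, 2.74]. Speed limits (rad/s): [2.22, 2.22, 3.01, 3.01, 3.14, 3.14, 3.14].

## Interface

Orientations are given as a rotation vector (axis times angle).
In Python, from cell import arm gives the robot as it stands.
- The arm moves only by the tool arm_command, never from a script. Its argument "targets" is a list that holds one entry, the list of rows, each a list of 6 numbers: the shift along the tool's x, y, z in m, then the turn, a rotation vector about the tool's x, y, z in rad. A call has 1 to 10 rows; each row shifts and turns the commanded pose from where the row before left it, along the tool's axes as they then stand; what a row does not reach is not made up. A row lasts 1/8 s, in which the tool goes at most 62.5 mm and 10.7 degrees, less where a joint would pass 70% of its speed; a pose out of reach is approached as far as the arm can. A call with a gripper value outside its range is refused whole. "jaw" is the finger opening in m, from 0 to 0.0918, set as the call begins (left out, the last holds). The fingers move at their own pace and stop on an object; "newtons" is the grip in N (left out, the last holds). Time passes only in rows, so rows that do not move let the fingers close. It gives the time, the measured TCP pose, the force, the opening and the grip force at its end, in the units of the state.
- arm.observe(): the state, without advancing time (a new reading comes with each control period).
- arm.get_image(name): name is "scene" or "top" or "wrist"; returns a dict with "pixels" (480x640x3 uint8, red, green, blue), "z_map" (480x640 float32, m along the optical axis (not along the pixel's ray), 0 where there is no reading), "fx", "fy", "cx", "cy" (pixels), "xyz" and "rotation" of the camera in the world; the wrist camera has in their place "T_tool_cam" (4x4, takes a point from camera to tool coordinates, whose origin is the TCP and whose axes are the flange's). Camera axes: x right, y down, z forward; pixel columns grow to the right and rows downward; lengths in m; the calibration is good to about 2 mm. A picture is of the moment at which its call begins: read the wrist's pose just before it.
- arm.sign_off(): hands the job in; it is judged then, once.
The state is a dict: "clock": time; "joints": joint angles; "dq": joint speeds; "joint_efforts": joint torques, N m; "position": TCP position; "ee_rot": TCP orientation; "force": force on the tool from outside, world axes, zero at the start; "ft_torque": the same for the moment, N m; "width": opening from 0.0 (shut) to 1.0 (fully open); "gripper_force": force on a finger pad.
Only numpy, scipy, OpenCV 4.12 (cv2) and the standard library are available. Lean on these libraries where they do the work, as an engineer would, in place of code of your own. Each camera call takes 0.05 s, during which the arm holds its last target. There are 200 camera calls.

## Task

The potatoes in the small electric pressure cooker are done. First, with the lid still shut, pull the steam valve cap on top of the lid straight up until it clicks into its raised venting position; only then lift the lid by its front handle and hold it half open, at 45 degrees, so that the water under it runs back into the pot. The lid has no stay and would fall shut, so finish while still holding it by the handle at that angle, with the valve cap still up, and leave the tongs, timer, salt shaker and pepper mill where they stand.

Things in the scene. Friction and masses are not known exactly. Their poses are not given: they have to be found in the camera images.
- cooker: Round electric pressure cooker, steel shell 200 mm across, black foot, rim and lid; fixed. Origin: centre of its underside; own -x is its front (black panel with dial, lid handle), +x its back (hinge), z up. Ears stand out to 121 mm either side at z 93 to 107 mm. Lid top at z 155 to 160 mm when shut. The front panel reaches 108 mm before the centre below z 102 mm, its dial 117 mm below z 63 mm.
- cooker_lid (a joint): Lid angle in rad: 0 shut, grows as its front rises, stop at 1.45; 45 degrees = 0.785. Black round lid, 210 mm across, 30 mm thick, about 0.8 kg (varies), hinged at the back on a level axis along the cooker's y. No spring, catch or stay, almost no friction: it falls shut from any angle. Lifting at the handle takes about 4 N when shut, 3 N at 45 degrees.
- lid_hinge (a point): Middle of the hinge axis, 108 mm behind the cooker's centre at z 128 mm. The axis runs along the cooker's y.
- handle_grip (a point): Holding point in the middle of the lid's handle: black tongue at the lid's front, 30 mm wide (along the cooker's y), 18 mm thick, 57 mm long, free below and at both sides. The point lies 25 mm behind its tip; lid shut: 138 mm before the cooker's centre, z 138 mm; 246 mm before and 10 mm above the hinge axis. It swings with the lid; pinched across its width the tongue pivots in the fingers.
- steam_valve (a joint): Height of the valve cap on its stem in m: 0 down (sealed, as at the start), 0.010 fully up (venting, end stop). A detent holds it at both ends: pulling it up takes about 8 N; past half-way it snaps up and stays there when let go, before half-way it snaps back down.
- valve_top (a point): Centre of the top face of the valve cap: grey round upright cap, 24 mm across (27 mm at its lips), 32 mm high, alone on the lid's centre line, 36 mm behind the cooker's centre. When down its foot is at z 161 mm, its top at z 193 mm. Its axis is square to the lid.
- tongs: Kitchen tongs, 317 x 62 x 36 mm, lying loose on the worktop; origin under their middle, x along them. To be left alone.
- timer: Round twist kitchen timer, 60 mm across, 42 mm high, loose; origin under its centre. To be left alone.
- salt: White egg-shaped shaker, 48 mm across, 60 mm high, loose; origin under its centre. To be left alone.
- mill: Wooden pepper mill, 58 mm across, 170 mm high, loose; origin under its centre. To be left alone.

How it is judged:
On the way, in this order (a step that is already met when the one before it is completed fails the run):
1. the valve cap is pulled up to its venting position while the lid is down (value of joint steam_valve above 0.008 m and value of joint cooker_lid below 0.2 rad), for 0.2 s.
2. the lid is held by its handle at 45 degrees (value of joint cooker_lid between 0.663 and 0.908 rad and contact force between the fingers and lid_handle above 1 N), for 0.3 s.
At the end, for the whole second after the job is handed in: The lid is at 45 degrees, give or take 7, at rest and held by the fingers on its handle (more than 1 N); the valve cap is still up (at least 8 of its 10 mm); tongs, timer, salt shaker and pepper mill are within 30 mm of where they started (all of step 2 and velocity of joint cooker_lid between -0.05 and 0.05 rad/s and value of joint steam_valve above 0.008 m and distance of each of tongs, timer, salt, mill from where it was at the start of the episode below 0.03 m); the arm keeps its last pose, push and grip.
It fails at once if the lid was raised (over about 9 degrees) while the valve was still sealed (value of joint cooker_lid above 0.15 rad and value of joint steam_valve below 0.004 m).
It fails at once if the tongs moved (over 30 mm) (distance of tongs from where it was at the start of the episode above 0.03 m).
It fails at once if the timer moved (over 30 mm) (distance of timer from where it was at the start of the episode above 0.03 m).
It fails at once if the salt shaker moved (over 30 mm) (distance of salt from where it was at the start of the episode above 0.03 m).
It fails at once if the pepper mill moved (over 30 mm) (distance of mill from where it was at the start of the episode above 0.03 m).
It also fails if it takes over 45 s, if anything falls off the work surface, if the arm or the gripper's body presses on something with over 40 N, if the wrist force passes 120 N, or if a joint passes its speed limit or range.

## Working session

There is one attempt and no reset: what is moved stays moved. The work goes in short steps, Python scripts to look and compute and a tool call to move; the robot and the scene stay as the last step left them, time stands still between calls to the robot, and variables do not carry over. Pictures are saved under pics/ and viewed, at most 10 in all, crops included, and the job is handed in when it is done.

Besides the shell and the picture viewer there is one more tool, called by a JSON object that holds its "op" and its "data", one argument or row to a line. arm_command: Moves the arm, as the interface text tells. Its arguments: {"type":"object","properties":{"targets":{"type":"array","items":{"type":"array","items":{"type":"array","items":{"type":"number"}}}},"jaw":{"type":"number"},"newtons":{"type":"number"}},"required":["targets"]}

```bash
mkdir -p pics; ls; python3 - <<'E'
from cell import arm
import cv2,numpy as np
s=arm.observe();print(s)
ims=[]
for n in("scene","top"):
    d=arm.get_image(n);np.savez(f"pics/{n}.npz",**d);cv2.imwrite(f"pics/{n}0.png",d["pixels"][:,:,::-1]);print(n,d["fx"],d["cx"],d["xyz"],d["rotation"])
E
```

```text
pics
{'clock': 0.0, 'joints': array([ 1.09340951,  0.43523977,  0.02498181,  1.57408451, -0.0116017 ,
        1.1340145 , -0.07511945]), 'dq': array([ 0.00021282,  0.00070183, -0.00145448,  0.00023476,  0.00066563,
        0.00052472, -0.00094026]), 'joint_efforts': array([-4.02236483e-04, -6.67853808e+01,  9.85542051e-01, -3.14463687e+01,
       -6.03869255e-02,  4.28028137e-02,  1.98750176e-04]), 'position': array([ 0.2285647 , -0.58118896,  0.2449395 ]), 'ee_rot': array([-3.08510997e+00, -5.84836570e-01,  6.93855166e-04]), 'force': array([ 0.00799731, -0.73977207,  0.3632062 ]), 'ft_torque': array([0.03130595, 0.00340752, 0.0232671 ]), 'gripper_force': 0.0, 'width': 1.0016567599652628}
scene 441.59639856673306 317.41254323842406 [0.17973608 0.57434236 0.84307956] [-0.79733926  2.60191653 -1.070802  ]
top 564.1651467164695 322.3946481972057 [0.40542754 0.04114045 1.45119284] [-2.16211097  2.19528368 -0.10842881]
```

View pics/scene0.png

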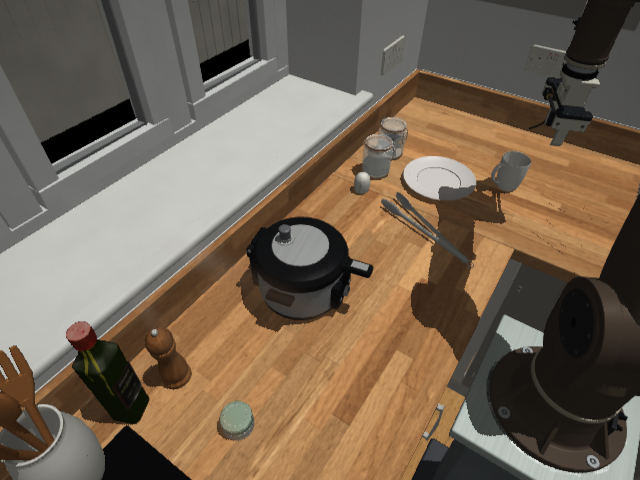

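View pics/top0.png

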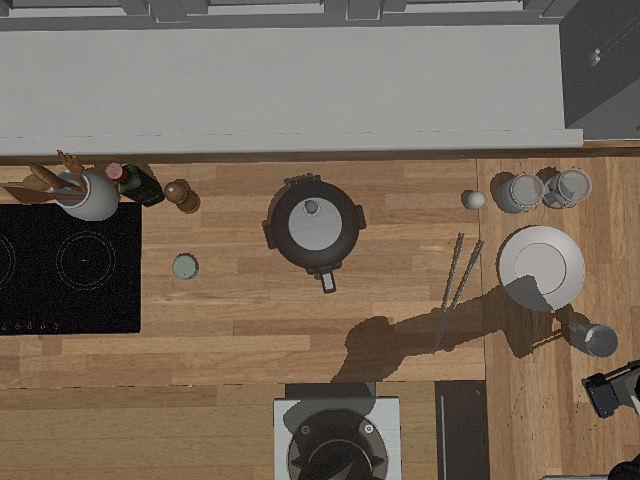

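The top view shows the cooker centred near (315,224), with the valve cap at (311,207) and the handle tip at (328,285). Tongs are at (460,290), the salt at (474,200), the timer at (185,266) and the mill at (178,192). The arm starts at right, behind the mug and plate.

```bash
cat > h.py <<'E'
import numpy as np,cv2
from scipy.spatial.transform import Rotation as R
def cloud(d,T=None):
    z=d["z_map"];v,u=np.mgrid[:480,:640]
    P=np.stack([(u-d["cx"])/d["fx"]*z,(v-d["cy"])/d["fy"]*z,z],-1)
    if T is None: return P@R.from_rotvec(d["rotation"]).as_matrix().T+d["xyz"]
    return P@T[:3,:3].T+T[:3,3]
E
python3 - <<'E'
from h import *
C={}
for n in("top","scene"):
    d=dict(np.load(f"pics/{n}.npz"));P=cloud(d);C[n]=P
    ok=d["z_map"]>0
    c=np.array([.5,.05]) if n=="top" else None
    reg=ok&(np.abs(P[...,0]-.58)<.2)&(np.abs(P[...,1]-.06)<.2)
    lid=reg&(P[...,2]>.14)&(P[...,2]<.17)
    print(n,"lid",lid.sum(),P[lid].min(0),P[lid].max(0), "table z",np.median(P[reg&(P[...,2]<.02)],0))
    v=reg&(P[...,2]>.186)&(P[...,2]<.21)
    print("valve",v.sum(),np.median(P[v],0),P[v].min(0),P[v].max(0))
    (cx,cy),r=cv2.minEnclosingCircle(P[v][:,:2].astype(np.float32));print(cx,cy,r)
P=C["top"]
for u,v in((311,207),(328,283),(329,288),(327,275),(315,230),(315,224),(474,200),(185,266),(178,192),(535,265),(600,340),(520,190)):print(u,v,P[v,u])
E
```

```text
top lid 6084 [ 0.41415748 -0.05710157  0.14000041] [0.68722277 0.14866922 0.16905318] table z [ 0.54152114  0.0899416  -0.00121184]
valve 3313 [0.7578197  0.05847788 0.19363701] [ 0.59656461 -0.1399517   0.18600669] [0.77996815 0.25963302 0.2022881 ]
0.7574167251586914 0.059934623539447784 0.20054708421230316
scene lid 5292 [ 0.4150293  -0.051133    0.14000489] [0.68311914 0.14900585 0.16994961] table z [ 4.97254588e-01  1.57143890e-01 -3.50596910e-04]
valve 2628 [0.75523666 0.08673983 0.19454417] [ 0.59828884 -0.13974804  0.18601088] [0.77992495 0.25975702 0.19908725]
0.7594703435897827 0.06032678484916687 0.20040464401245117
311 207 [0.60717191 0.05398123 0.19476582]
328 283 [0.43696366 0.01777869 0.15222792]
329 288 [0.42560209 0.01550264 0.14363537]
327 275 [0.45547598 0.01973221 0.1495    ]
315 230 [0.55908235 0.04585891 0.16003364]
315 224 [0.57378069 0.04567938 0.15408897]
474 200 [ 0.64130066 -0.35335706  0.05613862]
185 266 [0.48743442 0.37180264 0.04250478]
178 192 [0.65309717 0.36263139 0.15547579]
535 265 [ 0.47830858 -0.51634994  0.01013335]
600 340 [ 0.28700136 -0.66352286  0.02752236]
520 190 [ 0.65565371 -0.4516681   0.10665558]
```

```bash
python3 - <<'E'
from h import *
for n in("top","scene"):
    d=dict(np.load(f"pics/{n}.npz"));P=cloud(d).reshape(-1,3);P=P[d["z_map"].ravel()>0]
    v=P[(np.abs(P[:,0]-.607)<.025)&(np.abs(P[:,1]-.053)<.03)&(P[:,2]>.186)&(P[:,2]<.205)]
    (x,y),r=cv2.minEnclosingCircle(v[:,:2].astype(np.float32));V=np.array([x,y]);print(n,"valve",x,y,r,len(v),np.median(v[:,2]),v[:,:2].mean(0))
    h=P[(P[:,0]<.46)&(P[:,0]>.38)&(np.abs(P[:,1]-.02)<.05)&(P[:,2]>.135)&(P[:,2]<.165)]
    rc=cv2.minAreaRect((h[:,:2]*1000).astype(np.float32));print("handle",len(h),rc,np.median(h[:,2]))
    m=V-h[:,:2].mean(0);yaw=np.arctan2(m[1],m[0]);print("yaw",np.degrees(yaw))
    e=np.array([np.cos(yaw),np.sin(yaw)]);print("tip along from valve",((h[:,:2]-V)@e).min(),"centre",V-.036*e,"grip",V-.174*e,"width",np.ptp((h[:,:2]-V)@[-e[1],e[0]]))
    l=P[(np.hypot(*(P[:,:2]-(V-.036*e)).T)<.12)&(P[:,2]>.15)&(P[:,2]<.17)]
    rim=cv2.minEnclosingCircle(l[:,:2].astype(np.float32));print("lid circ",rim)
from cell import arm
print(R.from_rotvec(arm.observe()["ee_rot"]).as_matrix().round(3))
d=arm.get_image("wrist");print(d["T_tool_cam"])
E
```

```text
top valve 0.6094644665718079 0.05328056961297989 0.013217111118137836 104 0.19096574404352262 [0.60953115 0.05342926]
handle 246 ((438.1391296386719, 17.754379272460938), (46.44706726074219, 29.747005462646484), 11.606549263000488) 0.14555054152721925
yaw 11.550029753423319
tip along from valve -0.1981883063782103 centre [0.57419346 0.04607252] grip [0.43898792 0.01844168] width 0.029762750012968985
lid circ ((0.5644500255584717, 0.04831410199403763), 0.10664336383342743)
scene valve 0.6109247803688049 0.054972775280475616 0.013721265830099583 95 0.1918234667730857 [0.60906033 0.05509871]
handle 284 ((439.23590087890625, 17.96808433532715), (46.48760223388672, 31.77628517150879), 10.028349876403809) 0.1456090095874089
yaw 10.782271731931598
tip along from valve -0.1987949089635537 centre [0.57556035 0.04823799] grip [0.43999672 0.02242131] width 0.03210024416675636
lid circ ((0.5699720978736877, 0.04664057120680809), 0.10074014961719513)
[[ 0.931  0.366 -0.001]
 [ 0.366 -0.931  0.001]
 [-0.    -0.001 -1.   ]]
[[ 9.47546426e-04 -9.65893531e-01 -2.58937807e-01  6.99358907e-02]
 [ 9.99999252e-01  1.11564310e-03 -5.02231537e-04  1.70983203e-03]
 [ 7.73984369e-04 -2.58937138e-01  9.65893866e-01 -1.39604589e-01]
 [ 0.00000000e+00  0.00000000e+00  0.00000000e+00  1.00000000e+00]]
```

{"op": "arm_command", "data": {
  "targets": [
    [[0.03,-0.02,-0.02,0,0,0],[0.04,-0.03,-0.02,0,0,0],[0.04,-0.03,-0.015,0,0,0],[0.04,-0.03,0,0,0,0],[0.04,-0.03,0,0,0,0],[0.04,-0.03,0,0,0,0],[0.04,-0.03,0,0,0,0],[0.04,-0.03,0,0,0,0],[0.04,-0.03,0,0,0,0],[0.04,-0.03,0,0,0,0]]
  ],
  "jaw": 0.07
}}

```text
clock: 1.4
position: [0.4861, -0.1676, 0.3007]
ee_rot: [3.087, 0.585, -0.0]
force: [0.5, -1.8, -0.4]
width: 0.763
gripper_force: 0.0
```

{"op": "arm_command", "data": {
  "targets": [
    [[0.04,-0.032,0,0,0,0],[0.04,-0.032,0,0,0,0],[0.04,-0.032,0,0,0,0],[0.04,-0.032,0,0,0,0],[0.0365,-0.033,0,0,0,0],[0,0,0,0,0,0.09],[0,0,0,0,0,0.088],[0,0,0,0,0,0]]
  ]
}}

```text
clock: 2.4
position: [0.6094, 0.0528, 0.3004]
ee_rot: [3.126, 0.309, -0.001]
force: [0.2, -0.3, -0.3]
width: 0.764
gripper_force: 0.0
```

```bash
python3 - <<'E'
from h import *
from cell import arm
s=arm.observe();d=arm.get_image("wrist")
M=np.eye(4);M[:3,:3]=R.from_rotvec(s["ee_rot"]).as_matrix();M[:3,3]=s["position"]
print(s["position"],M[:3,:3].round(3).tolist(),s["joints"].round(2))
cv2.imwrite("pics/w1.png",d["pixels"][:,:,::-1])
P=cloud(d,M@d["T_tool_cam"]);np.save("pics/w1.npy",P)
P=P[d["z_map"]>0]
v=P[(np.abs(P[:,0]-.607)<.03)&(np.abs(P[:,1]-.053)<.03)&(P[:,2]>.185)&(P[:,2]<.21)]
(x,y),r=cv2.minEnclosingCircle(v[:,:2].astype(np.float32));print(x,y,r,len(v),np.median(v[:,2]),v[:,:2].mean(0))
E
```

```text
[0.60937066 0.05278303 0.3003578 ] [[0.981, 0.196, -0.001], [0.196, -0.981, -0.0], [-0.001, 0.0, -1.0]] [ 0.02  0.4  -0.28  1.51  0.11  1.26 -1.65]
0.6118482351303101 0.05223726108670235 0.013300011865794659 1350 0.19318442181223122 [0.61270941 0.05225506]
```

View pics/w1.png

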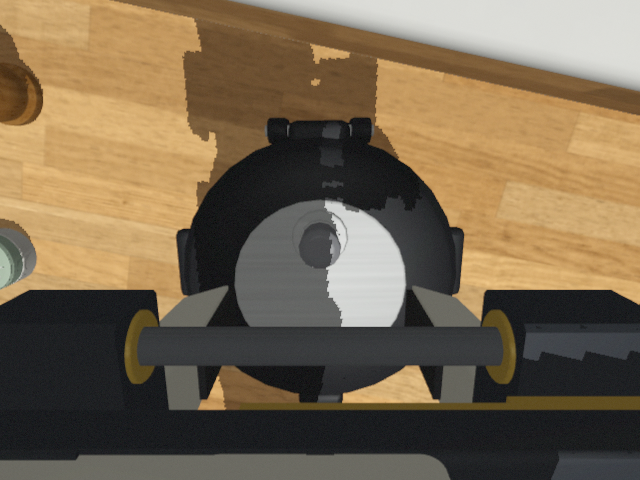

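The wrist view shows the cap at (320,245), centred between the fingers, with the handle at (320,397) and the hinge square to the jaws. I'm descending on the cap.

{"op": "arm_command", "data": {
  "targets": [
    [[0.002,0,0.03,0,0,0],[0,0,0.03,0,0,0],[0,0,0.03,0,0,0],[0,0,0.016,0,0,0],[0,0,0.01,0,0,0],[0,0,0,0,0,0]]
  ]
}}

```text
clock: 3.2
position: [0.6115, 0.0531, 0.1847]
ee_rot: [3.126, 0.309, -0.0]
force: [-0.3, -0.2, -0.1]
width: 0.762
gripper_force: 0.0
```

{"op": "arm_command", "data": {
  "targets": [
    [[0,0,0,0,0,0],[0,0,0,0,0,0],[0,0,0,0,0,0],[0,0,0,0,0,0],[0,0,0,0,0,0],[0,0,0,0,0,0]]
  ],
  "jaw": 0.0,
  "newtons": 40
}}

```text
clock: 3.95
position: [0.6115, 0.0534, 0.1848]
ee_rot: [-3.126, -0.309, -0.0]
force: [-0.0, 1.3, -0.3]
width: 0.267
gripper_force: 39.8
```

{"op": "arm_command", "data": {
  "targets": [
    [[0,0,-0.002,0,0,0],[0,0,-0.002,0,0,0],[0,0,-0.002,0,0,0],[0,0,-0.002,0,0,0],[0,0,-0.002,0,0,0],[0,0,-0.001,0,0,0],[0,0,0,0,0,0],[0,0,0,0,0,0]]
  ]
}}

```text
clock: 4.95
position: [0.6113, 0.0533, 0.1951]
ee_rot: [-3.126, -0.309, 0.001]
force: [4.6, 3.4, -12.2]
width: 0.266
gripper_force: 39.8
```

{"op": "arm_command", "data": {
  "targets": [
    [[0,0,0,0,0,0],[0,0,0,0,0,0],[0,0,0,0,0,0],[0,0,0,0,0,0]]
  ],
  "jaw": 0.07
}}

```text
clock: 5.45
position: [0.6116, 0.0529, 0.1961]
ee_rot: [3.126, 0.308, 0.001]
force: [-0.3, -0.2, 0.6]
width: 0.65
gripper_force: 0.0
```

{"op": "arm_command", "data": {
  "targets": [
    [[0,0,-0.03,0,0,0],[0,0,-0.04,0,0,0],[0,0,-0.035,0,0,0],[0,0,0,0,0,0]]
  ]
}}

```text
clock: 5.95
position: [0.6129, 0.0535, 0.304]
ee_rot: [-3.126, -0.308, -0.009]
force: [0.2, 1.0, -0.8]
width: 0.762
gripper_force: 0.0
```

```bash
python3 - <<'E'
from h import *
from cell import arm
s=arm.observe();d=arm.get_image("wrist")
M=np.eye(4);M[:3,:3]=R.from_rotvec(s["ee_rot"]).as_matrix();M[:3,3]=s["position"]
print(s["position"],s["force"],s["clock"])
P=cloud(d,M@d["T_tool_cam"])[d["z_map"]>0]
v=P[(np.abs(P[:,0]-.611)<.025)&(np.abs(P[:,1]-.053)<.025)&(P[:,2]>.18)&(P[:,2]<.22)]
print(len(v),np.percentile(v[:,2],[10,50,90]))
l=P[(np.abs(P[:,0]-.56)<.02)&(np.abs(P[:,1]-.053)<.025)];print(np.median(l,0))
E
```

```text
[0.61287245 0.05346536 0.30403125] [ 0.23340142  1.01585726 -0.81977112] 5.95
1517 [0.19961689 0.20303848 0.20427407]
[0.56287901 0.05490805 0.15936653]
```

{"op": "arm_command", "data": {
  "targets": [
    [[-0.04,0,0,0,0,0],[-0.045,0,0,0,0,0],[-0.045,0,0,0,0,0],[-0.045,0,0,0,0,0],[0,0,0,0,0,0]]
  ]
}}

```text
clock: 6.62
position: [0.4367, 0.0179, 0.2999]
ee_rot: [3.125, 0.307, -0.004]
force: [0.6, -0.2, 0.1]
width: 0.763
gripper_force: 0.0
```

```bash
python3 - <<'E'
from h import *
from cell import arm
s=arm.observe();d=arm.get_image("wrist")
M=np.eye(4);M[:3,:3]=R.from_rotvec(s["ee_rot"]).as_matrix();M[:3,3]=s["position"]
print(s["position"],s["ee_rot"],s["joints"].round(2))
cv2.imwrite("pics/w2.png",d["pixels"][:,:,::-1])
P=cloud(d,M@d["T_tool_cam"])[d["z_map"]>0]
h=P[(P[:,0]<.46)&(P[:,0]>.38)&(np.abs(P[:,1]-.02)<.05)&(P[:,2]>.135)&(P[:,2]<.165)]
q=(h-s["position"])@M[:3,:3]
print(len(q),q.min(0),q.max(0))
E
```

```text
[0.43671884 0.01794632 0.29991894] [ 3.12536848  0.30694978 -0.00374471] [ 0.12  0.1  -0.31  1.9   0.04  1.15 -1.58]
2312 [-0.02059339 -0.01357865  0.14916434] [0.02635624 0.01659448 0.15869447]
```

View pics/w2.png

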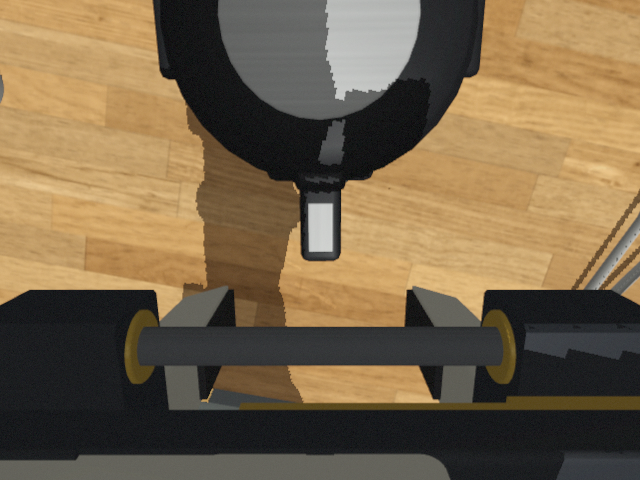

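The handle's tip is at (321,258), with its sides at columns 302 and 340. It is centred between the fingers, and clear on both sides. I'm descending with a 4 mm forward shift.

{"op": "arm_command", "data": {
  "targets": [
    [[0.004,0.001,0.035,0,0,0],[0,0,0.04,0,0,0],[0,0,0.04,0,0,0],[0,0,0.03,0,0,0],[0,0,0.017,0,0,0],[0,0,0,0,0,0]]
  ]
}}

```text
clock: 7.42
position: [0.4437, 0.019, 0.1371]
ee_rot: [-3.126, -0.309, 0.005]
force: [-0.4, -0.2, 0.2]
width: 0.757
gripper_force: 0.0
```

{"op": "arm_command", "data": {
  "targets": [
    [[0,0,0,0,0,0],[0,0,0,0,0,0],[0,0,0,0,0,0],[0,0,0,0,0,0],[0,0,0,0,0,0],[0,0,0,0,0,0]]
  ],
  "jaw": 0.0,
  "newtons": 35
}}

```text
clock: 8.18
position: [0.4441, 0.0189, 0.139]
ee_rot: [-3.126, -0.309, -0.001]
force: [-0.6, 0.9, 4.7]
width: 0.324
gripper_force: 35.0
```

{"op": "arm_command", "data": {
  "targets": [
    [[0.0006,0,-0.0095,0,0,0],[0.001,0,-0.0095,0,0,0],[0.0014,0,-0.0095,0,0,0],[0.0017,0,-0.0094,0,0,0],[0.0021,0,-0.0093,0,0,0],[0.0025,0,-0.0092,0,0,0],[0.0028,0,-0.0091,0,0,0],[0.0032,0,-0.009,0,0,0],[0.0035,0,-0.0089,0,0,0],[0.0039,0,-0.0087,0,0,0]]
  ]
}}

```text
clock: 9.43
position: [0.466, 0.0234, 0.2312]
ee_rot: [-3.126, -0.309, 0.001]
force: [-0.2, 5.7, -6.4]
width: 0.324
gripper_force: 35.0
```

{"op": "arm_command", "data": {
  "targets": [
    [[0.0042,0,-0.0086,0,0,0],[0.0046,0,-0.0084,0,0,0],[0.0049,0,-0.0082,0,0,0],[0.0052,0,-0.008,0,0,0],[0.0055,0,-0.0078,0,0,0],[0.0058,0,-0.0076,0,0,0],[0.0061,0,-0.0073,0,0,0],[0.0064,0,-0.0071,0,0,0],[0.0067,0,-0.0068,0,0,0],[0.0069,0,-0.0066,0,0,0]]
  ]
}}

```text
clock: 10.68
position: [0.5209, 0.0347, 0.3074]
ee_rot: [-3.126, -0.309, 0.003]
force: [-1.6, 5.2, -6.8]
width: 0.323
gripper_force: 35.0
```

{"op": "arm_command", "data": {
  "targets": [
    [[0,0,0,0,0,0],[0,0,0,0,0,0],[0,0,0,0,0,0],[0,0,0,0,0,0],[0,0,0,0,0,0],[0,0,0,0,0,0]]
  ]
}}

```text
clock: 11.42
position: [0.5212, 0.0348, 0.3076]
ee_rot: [-3.126, -0.309, 0.001]
force: [-2.9, 4.8, -3.5]
width: 0.325
gripper_force: 35.0
```

```bash
python3 - <<'E'
from h import *
from cell import arm
s=arm.observe();print(s)
p=s["position"];e=np.array([.981,.196]);x=(np.array([.682,.067])-p[:2])@e;print("r",np.hypot(x,p[2]-.128),"lid deg",np.degrees(np.arctan2(p[2]-.128,x))-2.6)
d=arm.get_image("scene");cv2.imwrite("pics/s2.png",d["pixels"][:,:,::-1])
P=cloud(d)[d["z_map"]>0]
c=(P[:,:2]-[.682,.067])@e; y=(P[:,:2]-[.682,.067])@[-.196,.981]
m=(c<-.05)&(c>-.2)&(np.abs(y)<.09)&(P[:,2]>.17)&(P[:,2]<.32)
l=P[m];pts=np.c_[c[m],l[:,2]]
# lid surface slope by robust line fit
f=cv2.fitLine(pts.astype(np.float32),cv2.DIST_HUBER,0,.002,.001).ravel();print(len(pts),np.degrees(np.arctan2(f[1],f[0])))
E
```

```text
{'clock': 11.425, 'joints': array([ 0.0779274 ,  0.24231612, -0.30582079,  1.70668579,  0.0766604 ,
        1.20479005, -1.62058491]), 'dq': array([ 0.00213423, -0.00071515, -0.00032664, -0.00054826,  0.00040644,
        0.00058763, -0.00089076]), 'joint_efforts': array([  2.88107738, -53.34840059,   0.62349999, -34.653368  ,
         1.86919346,  -0.46020605,  -0.1329779 ]), 'position': array([0.52120674, 0.03475412, 0.30759277]), 'ee_rot': array([-3.12565417e+00, -3.09199949e-01,  7.27107007e-04]), 'force': array([-2.85957282,  4.76731643, -3.48254076]), 'ft_torque': array([1.15809097, 0.56862453, 0.14763814]), 'gripper_force': 34.99926030635834, 'width': 0.32538076409356714}
r 0.24324619703639455 lid deg 44.98823375287791
1557 -33.70403
```

View pics/s2.png

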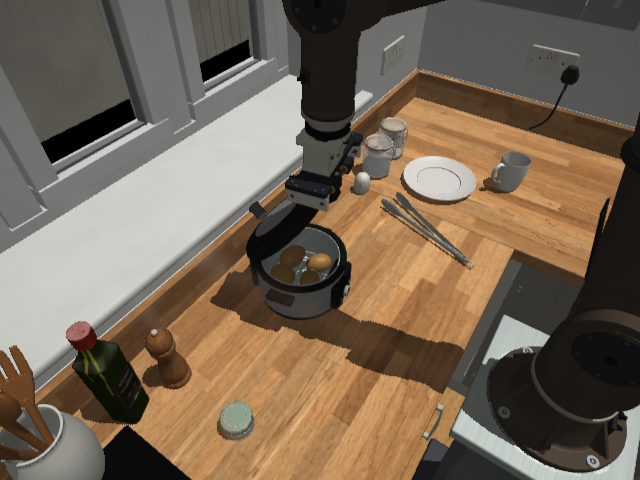

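The scene view shows the lid half open in the fingers at about (300,200), the cap standing out at (258,210) and the other objects in their places. I'll check the lid angle and cap height, which that rough line fit mixed together.

```bash
python3 - <<'E'
from h import *
from cell import arm
e=np.array([.981,.196])
d=arm.get_image("scene");P=cloud(d);c=(P[...,:2]-[.682,.067])@e
box=(slice(212,234),slice(276,296))
pts=np.c_[c[box].ravel(),P[box][...,2].ravel()].astype(np.float32)
f=cv2.fitLine(pts,cv2.DIST_HUBER,0,.002,.001).ravel();print("plate deg",np.degrees(np.arctan2(f[1],f[0])),pts.min(0),pts.max(0))
a=np.radians(45);n=np.array([np.sin(a),np.cos(a)])
h=(np.c_[c.ravel(),P[...,2].ravel()-.128]@n).reshape(480,640)+.128
print("plate z in lid frame",np.median(h[box]));
v=h[202:219,248:268];print("cap",np.percentile(v[(v>.15)&(v<.23)],[50,80,90,95,99]))
E
```

```text
plate deg -36.170464 [-0.39328182  0.22018099] [-0.05002918  0.84307957]
plate z in lid frame 0.1509769456237749
cap [0.17889022 0.19397465 0.19868541 0.20129882 0.20224971]
```

```bash
python3 - <<'E'
from h import *
from cell import arm
e=np.array([.981,.196]);d=arm.get_image("scene");P=cloud(d);c=(P[...,:2]-[.682,.067])@e
y=(P[...,:2]-[.682,.067])@[-.196,.981]
h=((c+(P[...,2]-.128))*.7071)+.128; t=(P[...,2]-.128-c)*.7071   # lid-frame height, distance from hinge
m=(d["z_map"]>0)&(np.abs(y)<.1)&(t>.02)&(t<.19)&(h>.13)&(h<.22)
g=d["pixels"].mean(-1);
for lo,hi in((.02,.05),(.05,.09),(.09,.11),(.11,.13),(.13,.15),(.15,.17)):
    k=m&(t>lo)&(t<hi);print(lo,hi,k.sum(),np.percentile(h[k],[10,50,90,98]).round(4))
k=m&(t>.1)&(t<.17)&(h<.17)&(h>.145)&(g>60)
print(k.sum(),np.degrees(np.polyfit(t[k],h[k],1)[0]),np.median(h[k]))
E
```

```text
0.02 0.05 64 [0.1493 0.1545 0.1553 0.1559]
0.05 0.09 534 [0.1479 0.1583 0.1953 0.2018]
0.09 0.11 210 [0.1471 0.1571 0.1579 0.1584]
0.11 0.13 229 [0.1444 0.156  0.1577 0.158 ]
0.13 0.15 274 [0.1377 0.1535 0.1574 0.1577]
0.15 0.17 311 [0.135  0.1506 0.1569 0.1573]
78 -0.44942760617659594 0.15752762567496684
```

```bash
python3 -c "
from cell import arm
print(arm.sign_off())"
```

```text
the job is handed in; nothing more can be done
None
```

I pulled the valve cap up to its venting position with the lid shut, then lifted the lid by its handle, measured it at about 45°, and handed the job in with the gripper still holding it; the cap measured still up and the other objects looked undisturbed.

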